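Push the sugar caddy into the corner stop

TASK

Gently push the black sugar-packet caddy that stands near the blue tin along the tabletop into the corner of the wooden L-shaped stop, so that it stands square and flush against both the long back rail and the short side rail. Only push it with the fingers: do not lift or tip it. Leave the blue tin and everything else on the table where it stands, and finish with the hand clear.

Things in the scene. Friction and masses are not known exactly. Their poses are not given: they have to be found in the camera images.
- caddy: Small black box of upright sugar packets, 60 mm (its x) by 66 mm (its y), walls 50 mm high, packets up to 66 mm; about 0.2 kg, slides freely. Origin: centre of its underside. Starts in front of the long rail, up to 0.4 rad askew, nearer to the corner or further from it; the blue tin has the other place.
- stop: Fixed L-shaped wooden stop, rails 14 mm thick, 24 mm high. Origin: inner corner, at table height. x axis points away from the robot, up to 0.08 rad askew. Inner face of the long back rail: plane x = 0, from the corner 500 mm along -y (robot's right); of the short side rail: plane y = 0, from the corner 100 mm along -x (to the robot). The caddy belongs in x < 0, y < 0, touching both.
- blue_tin: Round closed blue tin, 68 mm across, 87 tall; bystander. Origin: centre of its underside.
- cup_a: Lidded tan portion cup, 56 mm across, 32 tall, left of the stop; bystander. Origin: centre of its underside.
- cup_b: Second lidded tan portion cup, 56 mm across, 32 tall; bystander. Origin: centre of its underside.
- flour: Steel flour shaker with a domed lid, 67 mm across, 110 tall; bystander. Origin: centre of its underside.
- tape: Roll of tan masking tape lying flat, 96 mm across, 25 thick, on the right; bystander. Origin: centre of its underside.
Things that resemble listed ones, but are neither listed nor needed, are in the scene too. What is shaped like the caddy but pink or purple is not meant.

How it is judged:
At the end, for the whole second after the job is handed in: The caddy stands upright and still on the table in the inner corner of the stop, each rail within about 7 mm of its side, square to the rails within 0.1 rad (x of caddy in the frame of stop below -0.025 m and y of caddy in the frame of stop below -0.025 m and ((angle between the x axis of caddy and the x axis of stop, either way round below 0.1 rad and x of caddy in the frame of stop above -0.037 m and y of caddy in the frame of stop above -0.04 m) or (angle between the x axis of caddy and the y axis of stop, either way round below 0.1 rad and x of caddy in the frame of stop above -0.04 m and y of caddy in the frame of stop above -0.037 m)) and height (world z) of caddy below 0.005 m and angle between caddy's own z axis and vertical below 0.08 rad and linear speed of caddy below 0.01 m/s); the robot touches nothing.
It fails at once if the caddy is jammed against the stop with more than 40 N (contact force between caddy and stop above 40 N).
It fails at once if the caddy is lifted more than 12 mm off the table (height (world z) of caddy above 0.012 m).
It fails at once if the caddy is tipped more than 0.3 rad (angle between caddy's own z axis and vertical above 0.3 rad).
It fails at once if another thing on the table is shifted by more than 20 mm (distance of any of blue_tin, cup_a, cup_b, flour, tape from where it was at the start of the episode above 0.02 m).
It also fails if it takes over 58 s, if anything falls off the work surface, if the arm or the gripper's body presses on something with over 40 N, if the wrist force passes 120 N, or if a joint passes its speed limit or range.

ROBOT

A 6-joint arm with a two-finger parallel gripper is mounted at the origin on a cart in front of the work surface, level with it; the furniture and walls round the work are solid. World frame = base frame: x ahead of the robot, y to its left, z up, the work surface at z = 0. Lengths are in m, angles in rad, forces in N, time in s.
With the tool pointing down it reaches from about 0.4 to 0.825 m from the base axis. Payload 7 kg.
Tool frame: the origin (TCP) lies on the centre line of the jaws, within the pads' length; the fingertips stand 25 mm ahead of it and the grasp point (between the pads) lies 6 mm ahead of it; z points along the fingers, y is the line along which they close (so a half turn about z gives the same grasp; the last joint's range is limited). The gripper opens to 88 mm and grips with 3 to 60 N. Pads are 19 mm wide; open, the fingers measure 130 mm over their backs; the gripper's body (78 mm by 193 mm) begins 47 mm behind the grasp point.
Start: joints at [1.598, 0.359, 0.012, 0, -1.224, -0.288], TCP at [0.174, 0.652, 0.252] pointing down, gripper open.
Joint ranges: [-3.07, 3.07], [-1.43, 2.12], [-1.02, 1.25], [-3.03, 1.67], [-3.05, -0], [-3.03, 3.03]. Speed limits (rad/s): [2.39, 2.39, 3.01, 3.14, 3.14, 3.14].

INTERFACE

Orientations are given as [roll, pitch, yaw] about the fixed x, y, z axes, in that order (R = Rz(yaw) Ry(pitch) Rx(roll)).
In Python, from station import readout, vision, arm gives the robot as it stands. The module is installed in compiled form; this text tells all that it offers.
- The arm moves only by the tool carry_out, never from a script. Its argument "commands" is a list of rows, each an object with "dp": the shift along the tool's x, y, z in m, a list of three; "rotation": the turn, a rotation vector about the tool's x, y, z in degrees, a list of three. In form: [{"dp": [dx, dy, dz], "rotation": [wx, wy, wz]}, ...]. A call has 1 to 8 rows; each row shifts and turns the commanded pose from where the row before left it, along the tool's axes as they then stand; what a row does not reach is not made up. A row lasts 1/8 s, in which the tool goes at most 62.5 mm and 10.7 degrees, less where a joint would pass 70% of its speed; a pose out of reach is approached as far as the arm can. A call with a gripper value outside its range is refused whole. "grip" is the finger opening in m, from 0 to 0.0876, set as the call begins (left out, the last holds). The fingers move at their own pace and stop on an object; "force" is the grip in N (left out, the last holds). Time passes only in rows, so rows that do not move let the fingers close. It gives the time, the measured TCP pose, the force, the opening and the grip force at its end, in the units of the state.
- readout.get_state(): the state, without advancing time (a new reading comes with each control period).
- vision.grab_frame(name): name is "scene" or "top" or "wrist"; returns (picture, depth): 400x640x3 uint8, red, green, blue; 400x640 float32, m along the optical axis (not along the pixel's ray), 0 where there is no reading.
- vision.calibration(name): a dict with "fovy" (degrees; the focal length in pixels is half the picture's height over the tangent of half this angle, whatever the lens; pixels are square), "cx", "cy" (the principal point, pixels), "origin" and "attitude" of the camera in the world; the wrist camera has in their place "mount" (4x4, takes a point from camera to tool coordinates, whose origin is the TCP and whose axes are the flange's). Camera axes: x right, y down, z forward; pixel columns grow to the right and rows downward; lengths in m; the calibration is good to about 2 mm. The wrist camera is an equidistant fisheye: a pixel r from the principal point sees the ray r / f radians off the axis. A picture is of the moment at which its call begins: read the wrist's pose just before it. calibration takes no time and is no camera call.
- arm.job_done(): hands the job in; it is judged then, once.
Trained networks look in the newest picture that a camera, given by its name, has taken for a name from the list of things; names that differ only in an ending like _2 or _b are one class to them, and where a whole thing is asked for, a point or a joint stands for the part that bears it (a point fixed in the world has none). Each returns a list of dicts, best first, with "score" (0 to 1); they miss things now and then, are a little off and sometimes report something else, mostly with a low value. They report only what shows in the picture. A call takes as long as a camera call. They do not tell look-alikes from the thing itself.
- vision.trace(label, camera): "pixels" (400x640 bool, what is visible of it) and "position" ([row, column] in pixels, amid what is visible of it).
The state is a dict: "t": time; "q": joint angles; "qd": joint speeds; "joint_efforts": joint torques, N m; "eef_pos": TCP position; "ee_rot": TCP orientation; "force": force on the tool from outside, world axes, zero at the start; "moment": the same for the moment, N m; "width": finger opening in m; "gripper_force": force on a finger pad.
Only numpy, scipy, OpenCV 4.12 (cv2) and the standard library are available. Lean on these libraries where they do the work, as an engineer would, in place of code of your own. Each camera call takes 0.05 s, during which the arm holds its last target. There are 200 camera calls.

## Working session

There is one attempt and no reset: what is moved stays moved. The work goes in short steps, Python scripts to look and compute and a tool call to move; the robot and the scene stay as the last step left them, time stands still between calls to the robot, and variables do not carry over. Pictures are saved under pics/ and viewed, at most 10 in all, crops included, and the job is handed in when it is done.

Besides the shell and the picture viewer there is one more tool, called as name(argument=value, ...) on one line, values as JSON. carry_out: Moves the arm, as the interface text tells. Its arguments: {"type":"object","properties":{"commands":{"type":"array"},"grip":{"type":"number"},"force":{"type":"number"}},"required":["commands"]}

```bash
mkdir -p pics
cat > h.py <<'E'
import numpy as np, cv2
from scipy.spatial.transform import Rotation as R
from station import readout, vision, arm
def cloud(name,d):
    c=vision.calibration(name); f=200/np.tan(np.radians(c['fovy'])/2)
    v,u=np.mgrid[:400,:640]
    p=np.stack([(u-c['cx'])/f*d,(v-c['cy'])/f*d,d],-1)
    A=np.array(c['attitude'],float)
    if A.shape!=(3,3): A=R.from_euler('xyz',A).as_matrix() if A.size==3 else R.from_quat(A).as_matrix()
    return p@A.T+np.array(c['origin'])
E
python3 - <<'E'
from h import *
for n in('top','scene'):
    im,d=vision.grab_frame(n); cv2.imwrite(f'pics/{n}.png',im[...,::-1]); np.save(n,d)
    print(vision.calibration(n)); P=cloud(n,d)
    for l in('caddy','stop','blue_tin','cup_a','flour','tape'):
        for r in vision.trace(l,n)[:3]:
            m=r['pixels']&(d>0); print(n,l,round(r['score'],2),np.round(r['position']),np.round(np.median(P[m],0),3),m.sum())
print(readout.get_state())
E
```

```text
{'fovy': 44.27042994507247, 'cx': 313.3482788521713, 'cy': 200.50868270187476, 'origin': array([ 0.37875972, -0.1779348 ,  1.90231817]), 'attitude': array([-3.05993596, -0.00448643, -1.57358735])}
top caddy 0.93 [235. 458.] [ 0.399 -0.733  0.049] 375
top caddy 0.87 [230. 249.] [0.409 0.053 0.048] 304
top caddy 0.8 [176. 219.] [0.619 0.168 0.046] 322
top stop 0.92 [180. 295.] [ 0.604 -0.12   0.022] 673
top blue_tin 0.79 [227. 282.] [ 0.424 -0.085  0.086] 284
top cup_a 0.49 [212. 188.] [0.493 0.282 0.03 ] 156
top cup_a 0.45 [232. 171.] [0.421 0.361 0.031] 166
top flour 0.94 [170. 172.] [0.639 0.327 0.102] 375
top tape 0.48 [222. 372.] [ 0.446 -0.406  0.023] 123
{'fovy': 56.789788251820184, 'cx': 315.3395244059338, 'cy': 204.25677586511182, 'origin': array([-0.01219625,  0.69149649,  1.0125743 ]), 'attitude': array([-2.3250369 ,  0.0134921 , -2.60204086])}
scene caddy 0.91 [264. 308.] [0.403 0.071 0.05 ] 475
scene caddy 0.79 [276. 270.] [0.487 0.177 0.049] 570
scene caddy 0.72 [143. 399.] [ 0.395 -0.721  0.046] 259
scene stop 0.96 [225. 279.] [ 0.603 -0.043  0.022] 754
scene stop 0.34 [
[... 340 characters left out ...]
7 0.346 0.09 ] 728
{'t': 0.7, 'q': array([ 1.59807159e+00,  3.58562322e-01,  1.18831177e-02,  1.77986212e-05,
       -1.22415122e+00, -2.88097122e-01]), 'qd': array([ 3.03019875e-04,  1.08363147e-03,  2.70102142e-04, -4.60431888e-04,
       -1.32739002e-07, -2.75938130e-03]), 'joint_efforts': array([ 3.97026088e-05, -5.82170677e+01,  2.93258607e+01,  7.00090036e+00,
        1.28136127e-02, -3.14234876e-05]), 'eef_pos': array([0.17408621, 0.65211652, 0.25158148]), 'ee_rot': array([ 3.14156472e+00, -2.57385692e-05, -2.60815807e-01]), 'force': array([ 0.62039007,  0.43526129, -0.07742201]), 'moment': array([0.00521279, 0.01602382, 0.00735124]), 'gripper_force': 0.0, 'width': 0.0877742494738665}
```

Run:
```python
import cv2
a=cv2.imread('pics/top.png')[130:290,140:400]; cv2.imwrite('pics/c1.png',cv2.resize(a,None,fx=3,fy=3,interpolation=cv2.INTER_CUBIC))
a=cv2.imread('pics/scene.png')[180:360,160:400]; cv2.imwrite('pics/c2.png',cv2.resize(a,None,fx=3,fy=3,interpolation=cv2.INTER_CUBIC))
```

```text
(no output)
```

View pics/c1.png

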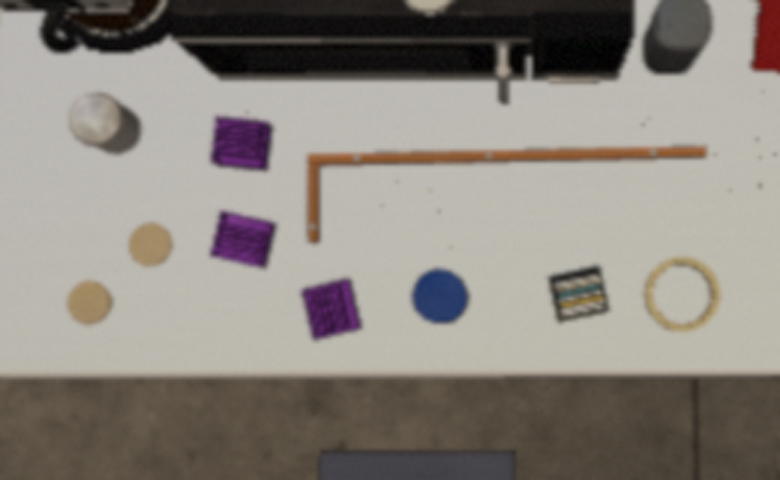

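View pics/c2.png

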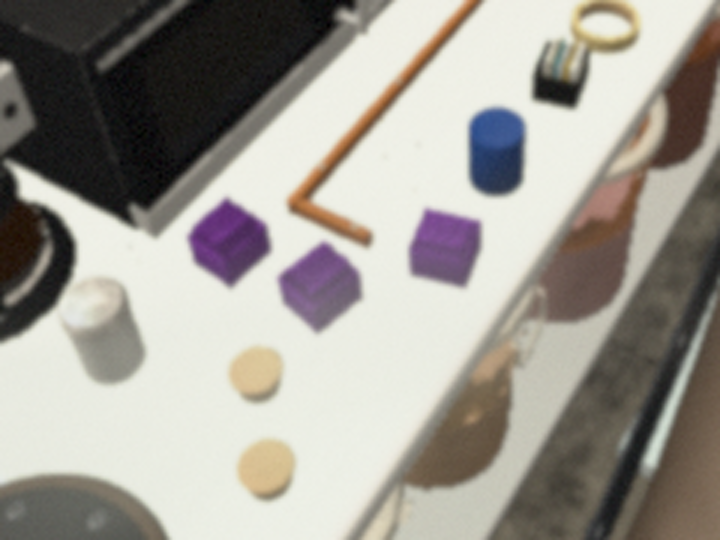

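The top crop shows four caddy-like boxes. Three are purple look-alikes, at full-image pixels (col, row) of about (220,178), (221,210) and (250,233). The fourth is a black box with pale packets at about (333,228), to the right of the blue tin at (287,229). The black box is the one meant, because it is the only black one and is near the tin. The stop's corner is at about (245,183). I'll measure the caddy and the stop now.

Run:
```python
from h import *
d=np.load('top.npy'); im=cv2.imread('pics/top.png'); P=cloud('top',d)
hsv=cv2.cvtColor(im,cv2.COLOR_BGR2HSV)
X,Y,Z=P[...,0],P[...,1],P[...,2]
print('tablez',np.median(Z[190:220,300:330]))
m=(d>0)&(hsv[...,1]>110)&(hsv[...,0]<18)&(Z>.01)&(Z<.035)&(X>.45)&(X<.7)&(Y<.15)&(Y>-.5)
q=P[m]; print(m.sum(),q.min(0),q.max(0))
b=q[:,0]>q[:,0].max()-.05
L=q[b&(q[:,1]<q[:,1].max()-.04)]; k=np.polyfit(L[:,1],L[:,0],1)
S=q[q[:,0]<np.polyval(k,q[:,1])-.02]; k2=np.polyfit(S[:,0],S[:,1],1)
print('long x=a*y+b',k,'short y=a*x+b',k2)
y=k2[1];
for _ in range(20): x=np.polyval(k,y); y=np.polyval(k2,x)
print('centreline corner',x,y,'inner',x-.007,y-.007,'yaw',-np.arctan(k[0]))
w=np.s_[205:255,310:360]
c=(d[w]>0)&(Z[w]>.03)&(Z[w]<.08)
n,lab,st,ce=cv2.connectedComponentsWithStats(c.astype(np.uint8)); print(st,ce)
i=1+np.argmax(st[1:,4]); pts=P[w][lab==i]
r=cv2.minAreaRect((pts[:,:2]*1000).astype(np.float32)); print('caddy',r,pts[:,2].max(), np.round(pts[:,:2].mean(0),4))
o=(Z>.05)&(Y<.1)&(Y>-.4)&(X>.62)&(d>0); print('oven minx',np.percentile(X[o],[0,1,5]))
c=vision.calibration('wrist');print(c)
```

```text
tablez 3.7001828856020325e-05
389 [ 0.50073833 -0.4208179   0.01182198] [0.61652562 0.08501405 0.03476188]
long x=a*y+b [-0.01796355  0.60310612] short y=a*x+b [0.00166594 0.07816335]
centreline corner 0.6016840212021509 0.07916571571652352 inner 0.5946840212021509 0.07216571571652351 yaw 0.017961619543395695
[[   0    0   50   50 2327]
 [  15   13   18   20  144]
 [  20   14    7    2    7]
 [  13   17    1    3    3]
 [  15   16    3    1    3]
 [  48   16    1    1    1]
 [  47   18    1    1    1]
 [  47   20    1    1    1]
 [  14   22    1    3    3]
 [  47   26    2    2    2]
 [  28   29    3    1    3]
 [  19   31    2    1    2]
 [  23   30    3    1    3]] [[24.55436184 24.64374731]
 [23.52083333 22.8125    ]
 [23.         14.57142857]
 [13.         18.        ]
 [16.         16.        ]
 [48.         16.        ]
 [47.         18.        ]
 [47.         20.        ]
 [14.         23.        ]
 [47.5        26.5       ]
 [29.         29.        ]
 [19.5        31.        ]
 [24.         30.        ]]
caddy ((428.3921203613281, -259.044921875), (53.48924255371094, 69.52862548828125), 17.113676071166992) 0.07676917940624306 [ 0.4268 -0.2619]
oven minx [0.62030892 0.62159619 0.62276924]
{'fovy': 65.70646984690485, 'cx': 314.8640619227871, 'cy': 200.3056820189799, 'mount': array([[-3.04876814e-04, -9.55462815e-01, -2.95111362e-01,
         7.97905117e-02],
       [ 9.99997575e-01, -9.34972432e-04,  1.99401105e-03,
         1.30938486e-03],
       [-2.18112440e-03, -2.95110039e-01,  9.55460783e-01,
        -1.32430810e-01],
       [ 0.00000000e+00,  0.00000000e+00,  0.00000000e+00,
         1.00000000e+00]])}
```

carry_out(commands=[{"dp": [0.045,-0.0,0],"rotation": [0,0,0]},{"dp": [0.055,0.02,0],"rotation": [0,0,-3]},{"dp": [0.05,0.035,0],"rotation": [0,0,-3]},{"dp": [0.035,0.05,0],"rotation": [0,0,-3]},{"dp": [0.02,0.055,0],"rotation": [0,0,-3]},{"dp": [0.01,0.06,0],"rotation": [0,0,-3]},{"dp": [0,0.06,0],"rotation": [0,0,0]},{"dp": [0,0.06,0],"rotation": [0,0,0]}])

```text
t: 1.7
eef_pos: [0.3551, 0.2685, 0.2517]
ee_rot: [-3.141, -0.0, 0.001]
force: [0.4, -0.2, 1.1]
width: 0.088
gripper_force: 0.0
```

Run:
```python
from h import *
for n in('top','scene'):
    d=np.load(n+'.npy'); P=cloud(n,d); X,Y,Z=np.moveaxis(P,-1,0)
    for a in np.arange(.61,.76,.02):
        o=(d>0)&(X>a)&(X<a+.02)&(Y>-.35)&(Y<.12); z=Z[o&(Z>.04)]
        if z.size: print(n,round(a,2),z.size,np.round(np.percentile(z,[0,50,100]),2))
```

```text
top 0.61 4047 [1.27 1.3  1.31]
top 0.63 6064 [1.3  1.35 1.39]
top 0.65 1259 [0.1  1.32 1.37]
top 0.67 1180 [0.25 1.31 1.33]
top 0.69 1240 [0.04 0.2  0.3 ]
top 0.71 1195 [0.05 0.28 0.3 ]
top 0.73 906 [0.05 0.29 0.32]
top 0.75 776 [0.06 0.29 0.32]
scene 0.65 145 [0.07 0.18 0.27]
scene 0.67 56 [0.07 0.2  0.27]
scene 0.69 2359 [0.04 0.19 0.29]
scene 0.71 1100 [0.04 0.2  0.29]
scene 0.73 2048 [0.04 0.18 0.31]
scene 0.75 416 [0.26 0.29 0.31]
```

carry_out(commands=[{"dp": [0.02,0.06,0],"rotation": [0,0,0]},{"dp": [0.015,0.06,0],"rotation": [0,0,0]},{"dp": [0,0.06,0],"rotation": [0,0,0]},{"dp": [0,0.06,0],"rotation": [0,0,0]},{"dp": [0,0.06,0],"rotation": [0,0,0]},{"dp": [-0.01,0.06,0],"rotation": [0,0,0]},{"dp": [-0.01,0.06,0],"rotation": [0,0,0]},{"dp": [-0.01,0.06,0],"rotation": [0,0,0]}], grip=0.03)

```text
t: 2.7
eef_pos: [0.3599, -0.2108, 0.2522]
ee_rot: [3.141, -0.002, 0.001]
force: [1.3, 0.5, 0.0]
width: 0.0307
gripper_force: 0.0
```

```bash
cat >> h.py <<'E'
def wcloud():
    s=readout.get_state(); im,d=vision.grab_frame('wrist'); c=vision.calibration('wrist')
    f=200/np.tan(np.radians(c['fovy'])/2); v,u=np.mgrid[:400,:640]
    x,y=u-c['cx'],v-c['cy']; r=np.hypot(x,y)+1e-9; t=r/f
    p=np.stack([np.tan(t)*x/r*d,np.tan(t)*y/r*d,d],-1); M=c['mount']
    p=p@M[:3,:3].T+M[:3,3]
    return im,d,p@R.from_euler('xyz',s['ee_rot']).as_matrix().T+s['eef_pos']
def box(P,d,x0,x1,y0,y1,z0=.035,z1=.08):
    X,Y,Z=np.moveaxis(P,-1,0); m=((d>0)&(X>x0)&(X<x1)&(Y>y0)&(Y<y1)&(Z>z0)&(Z<z1)).astype(np.uint8)
    m=cv2.morphologyEx(m,cv2.MORPH_OPEN,np.ones((3,3))); q=P[m>0]
    return m,cv2.minAreaRect((q[:,:2]*1000).astype(np.float32)),q
E
python3 - <<'E'
from h import *
im,d,P=wcloud(); cv2.imwrite('pics/w1.png',im[...,::-1])
m,r,q=box(P,d,.36,.5,-.33,-.17); print(m.sum(),r,np.percentile(q,[1,99],axis=0))
T=box(P,d,.33,.5,-.16,-.03,.07,.095); print('tin',T[0].sum(),T[1])
T=box(P,d,.33,.55,-.5,-.32,.015,.03); print('tape',T[0].sum(),T[1])
T=box(P,d,.56,.64,-.4,.03,.015,.03); print('rail',T[0].sum(),T[1],np.polyfit(T[2][:,1],T[2][:,0],1))
E
```

```text
2015 ((430.468994140625, -261.6381530761719), (60.74503707885742, 66.78009796142578), 12.125447273254395) [[ 0.39748308 -0.29740069  0.03566124]
 [ 0.46282696 -0.22670897  0.06626462]]
tin 3312 ((426.74072265625, -88.54571533203125), (67.24942779541016, 66.81256103515625), 87.3732681274414)
tape 1741 ((429.97308349609375, -394.3143615722656), (94.80328369140625, 94.64685821533203), 87.20242309570312)
rail 59 ((598.9729614257812, 18.845853805541992), (23.00713348388672, 5.024956703186035), 78.8023910522461) [0.09438503 0.59780824]
```

View pics/w1.png

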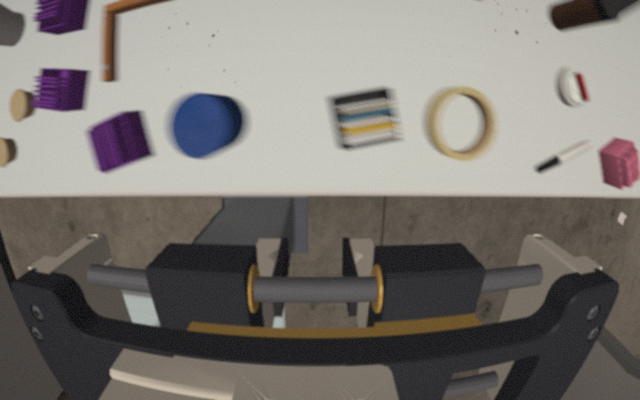

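The wrist view shows the black caddy with its packets at (366,118), between the blue tin (207,125) and the tape (461,122). I'll turn the hand half round so that the camera stays clear of the oven handle.

carry_out(commands=[{"dp": [0,0,0],"rotation": [0,0,10]},{"dp": [0,0,0],"rotation": [0,0,10]},{"dp": [0,0,0],"rotation": [0,0,10]},{"dp": [0,0,0],"rotation": [0,0,10]},{"dp": [0,0,0],"rotation": [0,0,10]},{"dp": [0,0,0],"rotation": [0,0,10]},{"dp": [0,0,0],"rotation": [0,0,10]},{"dp": [0,0,0],"rotation": [0,0,10]}])

```text
t: 3.75
eef_pos: [0.3605, -0.2088, 0.2518]
ee_rot: [-3.141, -0.0, -1.401]
force: [0.6, -0.8, 0.6]
width: 0.0302
gripper_force: 0.0
```

carry_out(commands=[{"dp": [0,0,0],"rotation": [0,0,10]},{"dp": [0,0,0],"rotation": [0,0,10]},{"dp": [0,0,0],"rotation": [0,0,10]},{"dp": [0,0,0],"rotation": [0,0,10]},{"dp": [0,0,0],"rotation": [0,0,10]},{"dp": [0,0,0],"rotation": [0,0,10]},{"dp": [0,0,0],"rotation": [0,0,10]},{"dp": [0,0,0],"rotation": [0,0,10]}])

```text
t: 4.75
eef_pos: [0.3605, -0.2088, 0.2518]
ee_rot: [-3.141, 0.0, -2.797]
force: [0.7, -1.1, 1.1]
width: 0.0303
gripper_force: 0.0
```

carry_out(commands=[{"dp": [0,0,0],"rotation": [0,0,10]},{"dp": [0,0,0],"rotation": [0,0,9]},{"dp": [0,-0.05,0],"rotation": [0,0,0]},{"dp": [0.015,0,0],"rotation": [0,0,0]},{"dp": [0,0,0],"rotation": [0,0,0]},{"dp": [0,0,0],"rotation": [0,0,0]}])

```text
t: 5.5
eef_pos: [0.3465, -0.2588, 0.2519]
ee_rot: [-3.141, 0.001, -3.123]
force: [0.8, -0.2, -0.1]
width: 0.03
gripper_force: 0.0
```

carry_out(commands=[{"dp": [0,0,0.055],"rotation": [0,0,0]},{"dp": [0,0,0.055],"rotation": [0,0,0]},{"dp": [0,0,0.055],"rotation": [0,0,0]},{"dp": [0,0,0.042],"rotation": [0,0,0]},{"dp": [-0.01,0,0],"rotation": [0,0,0]},{"dp": [-0.01,0,0],"rotation": [0,0,0]},{"dp": [-0.007,0,0],"rotation": [0,0,0]},{"dp": [-0.005,0,0],"rotation": [0,0,0]}])

```text
t: 6.5
eef_pos: [0.38, -0.2587, 0.0459]
ee_rot: [-3.141, 0.003, -3.123]
force: [0.1, -0.6, -0.2]
width: 0.0303
gripper_force: 0.0
```

carry_out(commands=[{"dp": [-0.007,0,0],"rotation": [0,0,0]},{"dp": [-0.007,0,0],"rotation": [0,0,0]},{"dp": [-0.007,0,0],"rotation": [0,0,0]},{"dp": [-0.007,0,0],"rotation": [0,0,0]},{"dp": [-0.007,0,0],"rotation": [0,0,0]},{"dp": [-0.007,0,0],"rotation": [0,0,0]},{"dp": [-0.007,0,0],"rotation": [0,0,0]},{"dp": [-0.007,0,0],"rotation": [0,0,0]}])

```text
t: 7.5
eef_pos: [0.435, -0.2575, 0.0445]
ee_rot: [-3.142, 0.0, -3.123]
force: [-1.4, 0.2, -1.0]
width: 0.0301
gripper_force: 0.7
```

carry_out(commands=[{"dp": [-0.007,0,0],"rotation": [0,0,0]},{"dp": [-0.007,0,0],"rotation": [0,0,0]},{"dp": [-0.007,0,0],"rotation": [0,0,0]},{"dp": [-0.007,0,0],"rotation": [0,0,0]},{"dp": [-0.007,0,0],"rotation": [0,0,0]},{"dp": [-0.007,0,0],"rotation": [0,0,0]},{"dp": [-0.007,0,0],"rotation": [0,0,0]},{"dp": [-0.007,0,0],"rotation": [0,0,0]}])

```text
t: 8.5
eef_pos: [0.4908, -0.2565, 0.0446]
ee_rot: [-3.142, 0.0, -3.123]
force: [-1.4, -0.8, -0.3]
width: 0.0301
gripper_force: 0.6
```

Run:
```python
from h import *
print(readout.get_state()['eef_pos'])
im,d=vision.grab_frame('scene'); P=cloud('scene',d); cv2.imwrite('pics/s2.png',cv2.resize(im[130:300,240:440,::-1],None,fx=4,fy=3.5))
im,d=vision.grab_frame('top'); P=cloud('top',d); cv2.imwrite('pics/t2.png',cv2.resize(im[150:260,220:400,::-1],None,fx=4,fy=4))
```

```text
[ 0.49082692 -0.25650609  0.04457531]
```

View pics/s2.png

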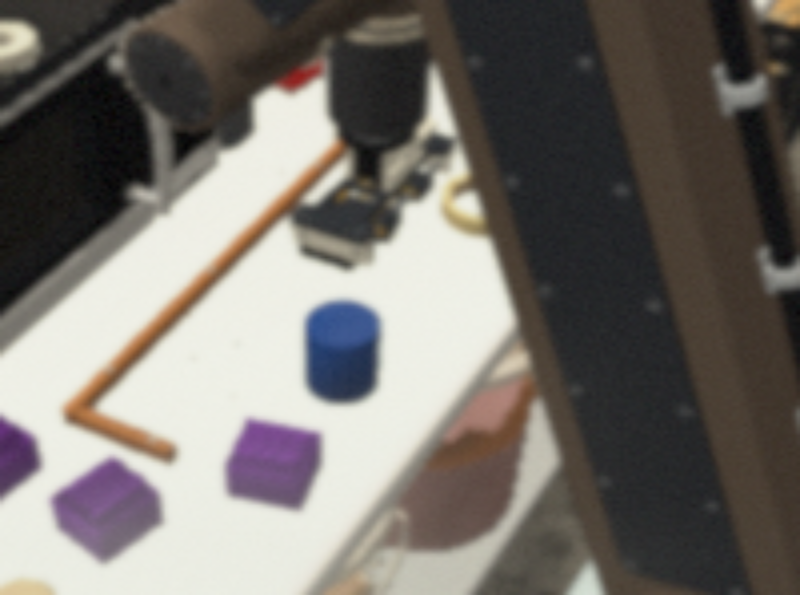

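The caddy is hidden behind the gripper at about (360,200). A brown arm part at (170,80) appears near the oven handle, so I'll check its clearance from the depth.

Run:
```python
from h import *
im,d=vision.grab_frame('scene'); P=cloud('scene',d)
for u,v in((160,75),(200,60),(260,60),(380,30),(375,90),(160,150)):
    print((u,v),np.round(P[130+int(v/3.5),240+u//4],3))
im,d=vision.grab_frame('top'); P=cloud('top',d);X,Y,Z=np.moveaxis(P,-1,0)
m=(d>0)&(X>.6)&(Y<-.05)&(Y>-.45)&(Z>.33)&(Z<1.2); print(m.sum(), m.any() and np.percentile(P[m],[0,50,100],axis=0).round(3))
im,d,P=wcloud(); m,r,q=box(P,d,.49,.66,-.36,-.16,.035,.07); print(r,m.sum())
cv2.imwrite('pics/w2.png',im[...,::-1])
```

```text
(160, 75) [0.525 0.004 0.407]
(200, 60) [0.491 0.002 0.431]
(260, 60) [ 0.456 -0.019  0.431]
(380, 30) [ 0.467 -0.215  0.345]
(375, 90) [ 0.472 -0.214  0.277]
(160, 150) [ 0.664 -0.161  0.165]
2661 [[ 0.844 -0.45   0.33 ]
 [ 0.856 -0.228  0.897]
 [ 1.096 -0.05   0.905]]
((509.0754089355469, -256.1374816894531), (37.01993179321289, 43.800235748291016), 0.9327608346939087) 2189
```

View pics/w2.png

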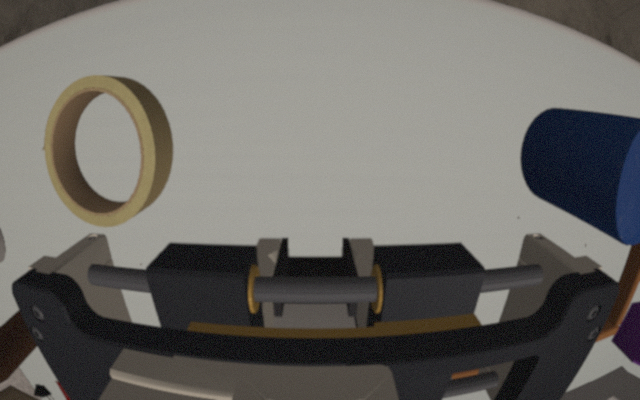

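The brown arm part is at z≈0.41, well above the oven. The caddy's near wall shows square between the fingers at about (315,258). I'll continue the push.

carry_out(commands=[{"dp": [-0.006,0,0],"rotation": [0,0,0]},{"dp": [-0.006,0,0],"rotation": [0,0,0]},{"dp": [-0.006,0,0],"rotation": [0,0,0]},{"dp": [-0.004,0,0],"rotation": [0,0,0]},{"dp": [-0.003,0,0],"rotation": [0,0,0]},{"dp": [-0.003,0,0],"rotation": [0,0,0]},{"dp": [-0.002,0,0],"rotation": [0,0,0]},{"dp": [-0.002,0,0],"rotation": [0,0,0]}])

```text
t: 9.75
eef_pos: [0.5225, -0.2559, 0.0445]
ee_rot: [3.142, 0.0, -3.123]
force: [-2.1, -0.5, 1.1]
width: 0.0301
gripper_force: 1.1
```

carry_out(commands=[{"dp": [-0.002,0,0],"rotation": [0,0,0]},{"dp": [-0.002,0,0],"rotation": [0,0,0]}])

```text
t: 10.0
eef_pos: [0.5266, -0.2558, 0.0445]
ee_rot: [3.142, 0.0, -3.123]
force: [-1.9, -2.1, 0.3]
width: 0.0301
gripper_force: 0.9
```

carry_out(commands=[{"dp": [-0.002,0,0],"rotation": [0,0,0]},{"dp": [0,0,0],"rotation": [0,0,0]}])

```text
t: 10.25
eef_pos: [0.5288, -0.2558, 0.0446]
ee_rot: [-3.141, 0.001, -3.123]
force: [-0.4, -0.6, -0.3]
width: 0.03
gripper_force: 0.2
```

carry_out(commands=[{"dp": [-0.0015,0,0],"rotation": [0,0,0]},{"dp": [0,0,0],"rotation": [0,0,0]}])

```text
t: 10.5
eef_pos: [0.53, -0.2558, 0.0446]
ee_rot: [-3.142, 0.0, -3.123]
force: [-1.8, 1.1, -0.2]
width: 0.0303
gripper_force: 0.6
```

carry_out(commands=[{"dp": [-0.0015,0,0],"rotation": [0,0,0]},{"dp": [0,0,0],"rotation": [0,0,0]}])

```text
t: 10.75
eef_pos: [0.5315, -0.2558, 0.0446]
ee_rot: [-3.142, 0.0, -3.123]
force: [-1.4, -0.3, 0.1]
width: 0.0301
gripper_force: 0.6
```

carry_out(commands=[{"dp": [-0.0015,0,0],"rotation": [0,0,0]},{"dp": [0,0,0],"rotation": [0,0,0]}])

```text
t: 11.0
eef_pos: [0.5331, -0.2557, 0.0446]
ee_rot: [-3.142, 0.0, -3.123]
force: [-1.6, -0.2, 0.4]
width: 0.0301
gripper_force: 0.7
```

carry_out(commands=[{"dp": [-0.0015,0,0],"rotation": [0,0,0]},{"dp": [0,0,0],"rotation": [0,0,0]}])

```text
t: 11.25
eef_pos: [0.5332, -0.2557, 0.0445]
ee_rot: [3.141, -0.002, -3.123]
force: [-5.5, -0.9, 4.6]
width: 0.0298
gripper_force: 2.8
```

carry_out(commands=[{"dp": [-0.001,0,0],"rotation": [0,0,0]},{"dp": [0,0,0],"rotation": [0,0,0]}])

```text
t: 11.5
eef_pos: [0.5332, -0.2557, 0.0445]
ee_rot: [3.141, -0.004, -3.124]
force: [-8.2, 0.3, 6.0]
width: 0.0299
gripper_force: 4.2
```

carry_out(commands=[{"dp": [-0.001,0,0],"rotation": [0,0,0]},{"dp": [0,0,0],"rotation": [0,0,0]}])

```text
t: 11.75
eef_pos: [0.5333, -0.2557, 0.0444]
ee_rot: [3.141, -0.005, -3.124]
force: [-11.4, 0.9, 8.1]
width: 0.0298
gripper_force: 5.6
```

The force rise shows the caddy is flush on the long rail. I'll back off, rise and look.

carry_out(commands=[{"dp": [0.01,0,0],"rotation": [0,0,0]},{"dp": [0.03,0,0],"rotation": [0,0,0]},{"dp": [0.02,0,-0.055],"rotation": [0,0,0]},{"dp": [0.02,0,-0.055],"rotation": [0,0,0]},{"dp": [0.02,0,-0.03],"rotation": [0,0,0]},{"dp": [0,0,0],"rotation": [0,0,0]},{"dp": [0,0,0],"rotation": [0,0,0]}], grip=0)

```text
t: 12.62
eef_pos: [0.4367, -0.2574, 0.1844]
ee_rot: [3.142, 0.001, -3.123]
force: [0.4, 0.4, 0.0]
width: 0.0003
gripper_force: 0.0
```

Run:
```python
from h import *
im,d,P=wcloud(); cv2.imwrite('pics/w3.png',im[...,::-1])
m,r,q=box(P,d,.5,.66,-.36,-.16,.035,.07); print('wrist',r,m.sum(),np.percentile(q,[1,99],axis=0))
im,d=vision.grab_frame('scene'); P=cloud('scene',d)
m,r,q=box(P,d,.5,.66,-.36,-.16,.03,.07); print('scene',r,m.sum())
im,d=vision.grab_frame('top'); P=cloud('top',d)
m,r,q=box(P,d,.5,.66,-.36,-.16,.03,.08); print('top',r,m.sum())
```

```text
wrist ((568.833984375, -256.5555725097656), (18.886213302612305, 17.597089767456055), 89.98331451416016) 204 [[ 0.56010804 -0.26597263  0.05925109]
 [ 0.57734719 -0.24742661  0.06569362]]
scene ((573.16845703125, -260.39349365234375), (65.28498840332031, 73.50184631347656), 0.3212871253490448) 242
top ((565.7113647460938, -263.1717834472656), (50.68852615356445, 45.219940185546875), 89.61883544921875) 154
```

View pics/w3.png

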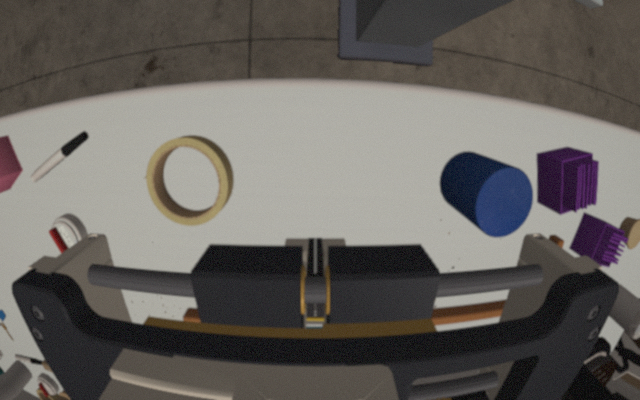

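The tin (485,195) and tape (190,180) are undisturbed. The caddy is hidden below the palm, but the scene camera puts it at (0.573, -0.261), square. Next I go round to its right side.

carry_out(commands=[{"dp": [0,-0.045,0],"rotation": [0,0,0]},{"dp": [0,-0.045,0],"rotation": [0,0,0]},{"dp": [-0.045,0,0],"rotation": [0,0,0]},{"dp": [-0.045,0,0],"rotation": [0,0,0]},{"dp": [-0.045,0,0.035],"rotation": [0,0,0]},{"dp": [0,0,0.05],"rotation": [0,0,0]},{"dp": [0,0,0.05],"rotation": [0,0,0]},{"dp": [0,0,0.004],"rotation": [0,0,0]}])

```text
t: 13.78
eef_pos: [0.57, -0.3439, 0.0401]
ee_rot: [3.138, -0.009, -3.124]
force: [0.3, 0.1, -0.5]
width: 0.0001
gripper_force: 0.0
```

carry_out(commands=[{"dp": [0,0.01,0],"rotation": [0,0,0]},{"dp": [0,0.01,0],"rotation": [0,0,0]},{"dp": [0,0.006,0],"rotation": [0,0,0]},{"dp": [0,0.006,0],"rotation": [0,0,0]},{"dp": [0,0.006,0],"rotation": [0,0,0]},{"dp": [0,0.006,0],"rotation": [0,0,0]},{"dp": [0,0.006,0],"rotation": [0,0,0]},{"dp": [0,0.006,0],"rotation": [0,0,0]}])

```text
t: 14.78
eef_pos: [0.5728, -0.2899, 0.047]
ee_rot: [-3.14, 0.002, -3.123]
force: [0.1, -6.1, 6.1]
width: 0.0005
gripper_force: 3.6
```

Run:
```python
from h import *
s=readout.get_state();print(s['force'],s['eef_pos'])
im,d=vision.grab_frame('scene'); cv2.imwrite('pics/s3.png',cv2.resize(im[140:240,250:400,::-1],None,fx=5,fy=5))
```

```text
[ 0.14307521 -6.14195162  6.05697253] [ 0.57279921 -0.28991577  0.04695874]
```

View pics/s3.png

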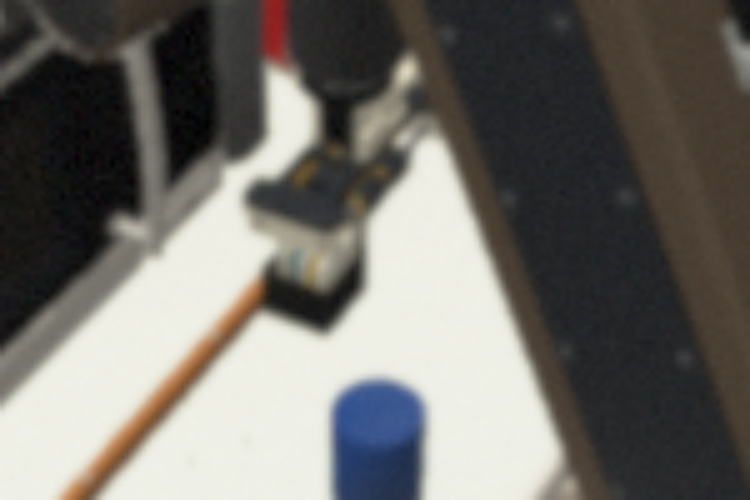

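The caddy at (318,280) is upright and square against the rail, with the finger behind it. I'll ease the downward load by 2 mm and keep pushing.

carry_out(commands=[{"dp": [0,0.004,-0.002],"rotation": [0,0,0]},{"dp": [0,0.006,0],"rotation": [0,0,0]},{"dp": [0,0.006,0],"rotation": [0,0,0]},{"dp": [0,0.006,0],"rotation": [0,0,0]}])

```text
t: 15.32
eef_pos: [0.5714, -0.2664, 0.0473]
ee_rot: [3.141, -0.0, -3.123]
force: [-0.4, -2.0, 0.2]
width: 0.0006
gripper_force: 0.8
```

carry_out(commands=[{"dp": [0,0.007,0],"rotation": [0,0,0]},{"dp": [0,0.007,0],"rotation": [0,0,0]},{"dp": [0,0.007,0],"rotation": [0,0,0]},{"dp": [0,0.007,0],"rotation": [0,0,0]},{"dp": [0,0.007,0],"rotation": [0,0,0]},{"dp": [0,0.007,0],"rotation": [0,0,0]},{"dp": [0,0.007,0],"rotation": [0,0,0]},{"dp": [0,0.007,0],"rotation": [0,0,0]}])

```text
t: 16.32
eef_pos: [0.5705, -0.2105, 0.0475]
ee_rot: [-3.142, -0.0, -3.123]
force: [-0.6, -1.3, 0.3]
width: 0.0003
gripper_force: 0.8
```

carry_out(commands=[{"dp": [0,0.007,0],"rotation": [0,0,0]},{"dp": [0,0.007,0],"rotation": [0,0,0]},{"dp": [0,0.007,0],"rotation": [0,0,0]},{"dp": [0,0.007,0],"rotation": [0,0,0]},{"dp": [0,0.007,0],"rotation": [0,0,0]},{"dp": [0,0.007,0],"rotation": [0,0,0]},{"dp": [0,0.007,0],"rotation": [0,0,0]},{"dp": [0,0.007,0],"rotation": [0,0,0]}])

```text
t: 17.32
eef_pos: [0.5694, -0.1546, 0.0475]
ee_rot: [-3.142, -0.0, -3.123]
force: [0.4, -1.6, -0.7]
width: 0.0005
gripper_force: 0.8
```

carry_out(commands=[{"dp": [0,0.007,0],"rotation": [0,0,0]},{"dp": [0,0.007,0],"rotation": [0,0,0]},{"dp": [0,0.007,0],"rotation": [0,0,0]},{"dp": [0,0.007,0],"rotation": [0,0,0]},{"dp": [0,0.007,0],"rotation": [0,0,0]},{"dp": [0,0.007,0],"rotation": [0,0,0]},{"dp": [0,0.007,0],"rotation": [0,0,0]},{"dp": [0,0.007,0],"rotation": [0,0,0]}])

```text
t: 18.32
eef_pos: [0.5685, -0.0986, 0.0475]
ee_rot: [-3.142, -0.0, -3.123]
force: [0.4, -1.2, 0.5]
width: 0.0001
gripper_force: 0.8
```

Run:
```python
from h import *
print(readout.get_state()['eef_pos'])
im,d=vision.grab_frame('scene'); cv2.imwrite('pics/s4.png',cv2.resize(im[150:270,230:380,::-1],None,fx=5,fy=5))
```

```text
[ 0.56845129 -0.0985585   0.04754519]
```

View pics/s4.png

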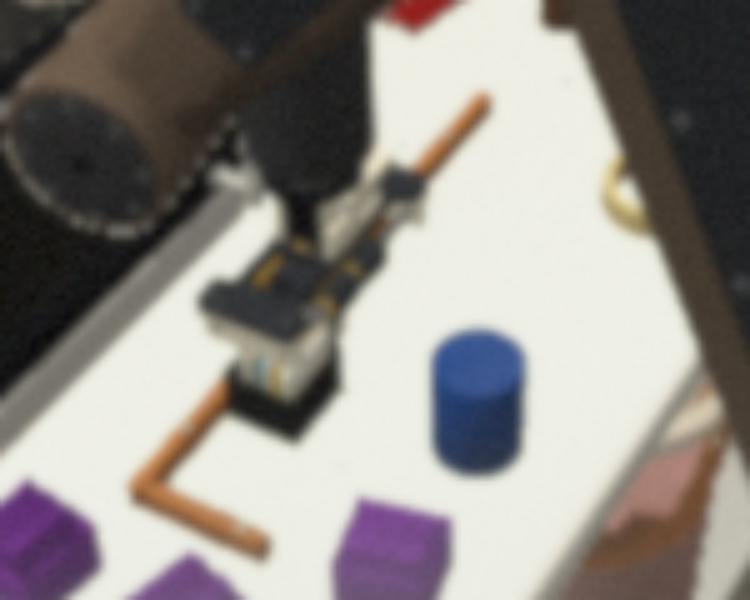

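The caddy at (285,385) is square and near the long rail, with about 85 mm to go to the short rail (135,485). The tin is untouched.

carry_out(commands=[{"dp": [0,0.007,0],"rotation": [0,0,0]},{"dp": [0,0.007,0],"rotation": [0,0,0]},{"dp": [0,0.007,0],"rotation": [0,0,0]},{"dp": [0,0.007,0],"rotation": [0,0,0]},{"dp": [0,0.007,0],"rotation": [0,0,0]},{"dp": [0,0.007,0],"rotation": [0,0,0]},{"dp": [0,0.007,0],"rotation": [0,0,0]},{"dp": [0,0.006,0],"rotation": [0,0,0]}])

```text
t: 19.38
eef_pos: [0.5675, -0.0436, 0.0476]
ee_rot: [-3.142, -0.0, -3.123]
force: [0.5, -2.9, 0.0]
width: 0.0006
gripper_force: 0.9
```

carry_out(commands=[{"dp": [0,0.004,0],"rotation": [0,0,0]},{"dp": [0,0.004,0],"rotation": [0,0,0]},{"dp": [0,0.003,0],"rotation": [0,0,0]},{"dp": [0,0.002,0],"rotation": [0,0,0]},{"dp": [0,0.002,0],"rotation": [0,0,0]}])

```text
t: 20.0
eef_pos: [0.5672, -0.029, 0.0476]
ee_rot: [3.142, 0.0, -3.123]
force: [-0.3, -2.2, 0.4]
width: 0.0007
gripper_force: 0.9
```

carry_out(commands=[{"dp": [0,0.002,0],"rotation": [0,0,0]},{"dp": [0,0.002,0],"rotation": [0,0,0]}])

```text
t: 20.25
eef_pos: [0.5671, -0.025, 0.0476]
ee_rot: [-3.142, -0.0, -3.123]
force: [-0.5, -1.3, 0.6]
width: 0.0001
gripper_force: 0.9
```

carry_out(commands=[{"dp": [0,0.002,0],"rotation": [0,0,0]},{"dp": [0,0.001,0],"rotation": [0,0,0]}])

```text
t: 20.5
eef_pos: [0.5671, -0.0219, 0.0476]
ee_rot: [3.142, 0.0, -3.123]
force: [-0.4, -1.6, -0.2]
width: 0.0004
gripper_force: 0.9
```

carry_out(commands=[{"dp": [0,0.002,0],"rotation": [0,0,0]},{"dp": [0,0.001,0],"rotation": [0,0,0]}])

```text
t: 20.75
eef_pos: [0.567, -0.0189, 0.0476]
ee_rot: [3.142, 0.0, -3.123]
force: [0.5, -2.6, 0.0]
width: 0.0004
gripper_force: 0.9
```

carry_out(commands=[{"dp": [0,0.001,0],"rotation": [0,0,0]},{"dp": [0,0.001,0],"rotation": [0,0,0]}])

```text
t: 21.0
eef_pos: [0.567, -0.017, 0.0475]
ee_rot: [3.142, -0.0, -3.123]
force: [0.6, -2.0, 0.5]
width: 0.0005
gripper_force: 0.9
```

carry_out(commands=[{"dp": [0,0.001,0],"rotation": [0,0,0]},{"dp": [0,0.001,0],"rotation": [0,0,0]}])

```text
t: 21.25
eef_pos: [0.5669, -0.015, 0.0476]
ee_rot: [-3.142, -0.0, -3.123]
force: [0.7, -2.5, 0.4]
width: 0.0005
gripper_force: 0.9
```

carry_out(commands=[{"dp": [0,0.001,0],"rotation": [0,0,0]},{"dp": [0,0.001,0],"rotation": [0,0,0]}])

```text
t: 21.5
eef_pos: [0.5669, -0.013, 0.0476]
ee_rot: [-3.142, -0.0, -3.123]
force: [-0.4, -2.1, 0.2]
width: 0.0001
gripper_force: 0.9
```

carry_out(commands=[{"dp": [0,0.001,0],"rotation": [0,0,0]},{"dp": [0,0,0],"rotation": [0,0,0]}])

```text
t: 21.75
eef_pos: [0.5669, -0.0119, 0.0476]
ee_rot: [3.142, 0.0, -3.123]
force: [0.2, -1.7, 1.2]
width: 0.0006
gripper_force: 0.5
```

carry_out(commands=[{"dp": [0,0.001,0],"rotation": [0,0,0]},{"dp": [0,0.001,0],"rotation": [0,0,0]}])

```text
t: 22.0
eef_pos: [0.5671, -0.0103, 0.0478]
ee_rot: [-3.141, 0.0, -3.123]
force: [1.3, -7.8, 2.1]
width: 0.0004
gripper_force: 4.1
```

carry_out(commands=[{"dp": [0,0.001,0],"rotation": [0,0,0]},{"dp": [0,0.001,0],"rotation": [0,0,0]}])

```text
t: 22.25
eef_pos: [0.567, -0.0099, 0.0482]
ee_rot: [-3.139, -0.0, -3.123]
force: [2.3, -16.9, 6.0]
width: 0.0005
gripper_force: 9.2
```

carry_out(commands=[{"dp": [0,0.001,0],"rotation": [0,0,0]},{"dp": [0,0.001,0],"rotation": [0,0,0]}])

```text
t: 22.5
eef_pos: [0.567, -0.0094, 0.0487]
ee_rot: [-3.138, -0.0, -3.123]
force: [2.5, -27.0, 10.5]
width: 0.0003
gripper_force: 14.2
```

The caddy is firm against the short rail. I'll back off, rise and check.

carry_out(commands=[{"dp": [0,-0.01,0],"rotation": [0,0,0]},{"dp": [0,-0.02,0],"rotation": [0,0,0]},{"dp": [0,-0.01,-0.05],"rotation": [0,0,0]},{"dp": [0,0,-0.05],"rotation": [0,0,0]},{"dp": [0.05,0,-0.03],"rotation": [0,0,0]},{"dp": [0.05,0,0],"rotation": [0,0,0]},{"dp": [0.03,0,0],"rotation": [0,0,0]},{"dp": [0,0,0],"rotation": [0,0,0]}], grip=0.02)

```text
t: 23.5
eef_pos: [0.4357, -0.0488, 0.178]
ee_rot: [3.141, 0.001, -3.123]
force: [0.4, 1.0, 0.4]
width: 0.0197
gripper_force: 0.0
```

Run:
```python
from h import *
im,d=vision.grab_frame('scene'); P=cloud('scene',d); cv2.imwrite('pics/s5.png',cv2.resize(im[180:290,230:380,::-1],None,fx=5,fy=5))
m,r,q=box(P,d,.5,.66,-.04,.12,.03,.07); print('scene',r,m.sum())
im,d=vision.grab_frame('top'); P=cloud('top',d)
m,r,q=box(P,d,.5,.66,-.04,.12,.03,.08); print('top',r,m.sum())
```

```text
scene ((567.2081909179688, 39.44901657104492), (63.9999885559082, 68.75045776367188), 2.4801344871520996) 311
top ((558.5438232421875, 39.432273864746094), (65.30116271972656, 45.515560150146484), 89.54013061523438) 161
```

View pics/s5.png

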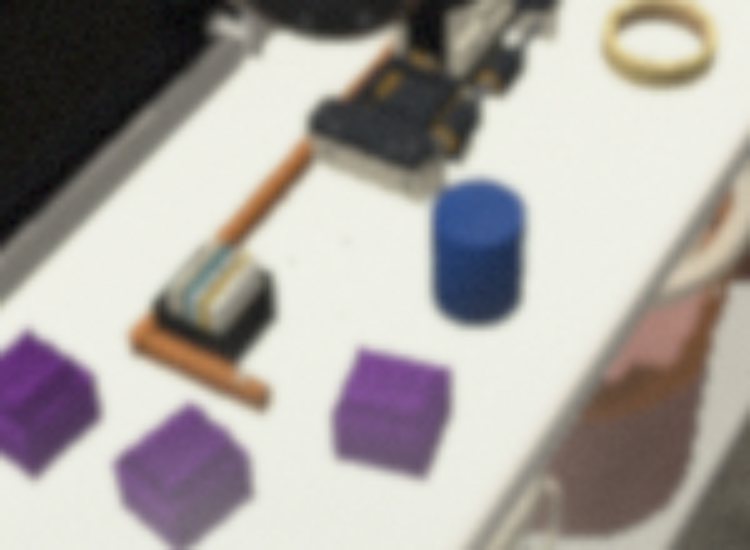

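The caddy (215,300) sits in the corner, touching both rails as far as visible, and nothing else has moved. One gentle forward push will confirm it is flush on the long rail.

carry_out(commands=[{"dp": [0,0.045,0],"rotation": [0,0,0]},{"dp": [0,0.044,0],"rotation": [0,0,0]},{"dp": [-0.03,0,0],"rotation": [0,0,0]},{"dp": [-0.03,0,0.02],"rotation": [0,0,0]},{"dp": [0,0,0.05],"rotation": [0,0,0]},{"dp": [0,0,0.04],"rotation": [0,0,0]},{"dp": [0,0,0.013],"rotation": [0,0,0]},{"dp": [0,0,0],"rotation": [0,0,0]}])

```text
t: 24.6
eef_pos: [0.4962, 0.0416, 0.0541]
ee_rot: [-3.141, -0.002, -3.123]
force: [0.5, -0.4, 1.7]
width: 0.0198
gripper_force: 0.0
```

carry_out(commands=[{"dp": [-0.007,0,0],"rotation": [0,0,0]},{"dp": [-0.007,0,0],"rotation": [0,0,0]},{"dp": [-0.005,0,0],"rotation": [0,0,0]},{"dp": [-0.004,0,0],"rotation": [0,0,0]},{"dp": [-0.003,0,0],"rotation": [0,0,0]},{"dp": [-0.002,0,0],"rotation": [0,0,0]},{"dp": [0,0,0],"rotation": [0,0,0]}])

```text
t: 25.48
eef_pos: [0.5239, 0.0422, 0.0545]
ee_rot: [-3.142, -0.0, -3.123]
force: [0.2, -0.3, 0.2]
width: 0.0199
gripper_force: 0.0
```

carry_out(commands=[{"dp": [-0.002,0,0],"rotation": [0,0,0]},{"dp": [0,0,0],"rotation": [0,0,0]}])

```text
t: 25.72
eef_pos: [0.526, 0.0422, 0.0546]
ee_rot: [-3.142, 0.0, -3.123]
force: [0.0, 0.3, 0.0]
width: 0.0198
gripper_force: 0.0
```

carry_out(commands=[{"dp": [-0.0015,0,0],"rotation": [0,0,0]},{"dp": [0,0,0],"rotation": [0,0,0]}])

```text
t: 25.98
eef_pos: [0.5273, 0.0422, 0.0546]
ee_rot: [-3.142, -0.0, -3.123]
force: [-0.9, 0.3, -0.0]
width: 0.0197
gripper_force: 0.2
```

carry_out(commands=[{"dp": [-0.001,0,0],"rotation": [0,0,0]},{"dp": [0,0,0],"rotation": [0,0,0]}])

```text
t: 26.22
eef_pos: [0.5277, 0.0421, 0.0544]
ee_rot: [-3.141, -0.001, -3.123]
force: [-3.8, 0.5, 2.3]
width: 0.02
gripper_force: 1.9
```

carry_out(commands=[{"dp": [-0.001,0,0],"rotation": [0,0,0]},{"dp": [0,0,0],"rotation": [0,0,0]}])

```text
t: 26.48
eef_pos: [0.5278, 0.042, 0.0543]
ee_rot: [-3.141, -0.003, -3.124]
force: [-8.4, 2.4, 4.6]
width: 0.0197
gripper_force: 3.7
```

The contact point matches the prediction (0.5277 against 0.5279), so the caddy is flush. I'll retract and check once more.

carry_out(commands=[{"dp": [0.008,0,0],"rotation": [0,0,0]},{"dp": [0.02,0,0],"rotation": [0,0,0]},{"dp": [0,0,-0.05],"rotation": [0,0,0]},{"dp": [0,0,-0.06],"rotation": [0,0,0]},{"dp": [0.03,0,-0.05],"rotation": [0,0,0]},{"dp": [0.03,-0.03,0],"rotation": [0,0,0]},{"dp": [0,0,0],"rotation": [0,0,0]},{"dp": [0,0,0],"rotation": [0,0,0]}])

```text
t: 27.48
eef_pos: [0.4423, 0.0107, 0.2149]
ee_rot: [3.141, 0.002, -3.123]
force: [-0.3, 0.4, 0.6]
width: 0.0202
gripper_force: 0.0
```

Run:
```python
from h import *
im,d=vision.grab_frame('scene'); P=cloud('scene',d); cv2.imwrite('pics/s6.png',cv2.resize(im[190:270,230:340,::-1],None,fx=7,fy=7))
m,r,q=box(P,d,.5,.66,-.04,.12,.03,.07); print('scene',r,m.sum())
m,r,q=box(P,d,.37,.5,-.16,-.03,.03,.1); print('tin',r)
```

```text
scene ((567.4743041992188, 41.93040084838867), (65.00904083251953, 66.94229125976562), 6.1067657470703125) 334
tin ((426.045166015625, -84.25428771972656), (66.69185638427734, 66.80264282226562), 3.7966036796569824)
```

View pics/s6.png

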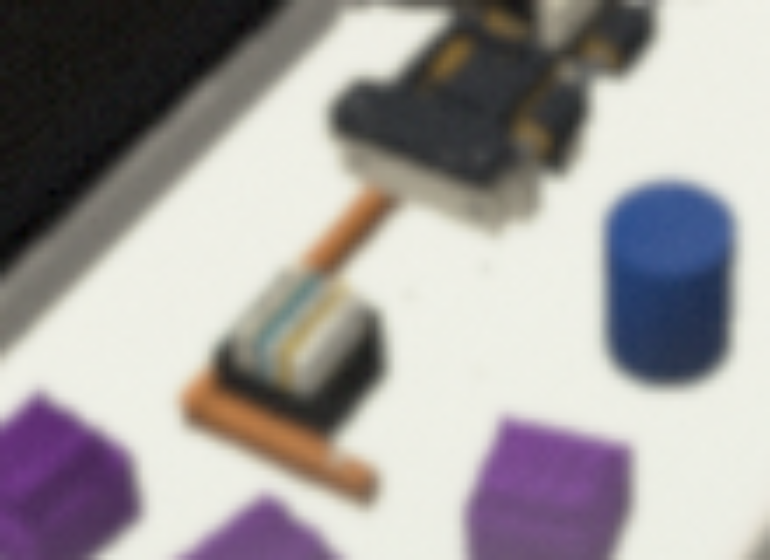

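The caddy (300,345) stands square in the corner against both rails. The tin is in place and the hand is clear, so I'm handing in.

```bash
python3 -c "
from station import arm; print(arm.job_done())"
```

```text
the job is handed in; nothing more can be done
None
```

The job is handed in: the black caddy stands square and flush in the corner of the stop, pushed only with the fingers, the blue tin is where it was, nothing else was touched, and the hand is clear.

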